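# Nest the entry-bench tubs in their cradle

### The arm

A 7-joint arm with a two-finger parallel gripper is mounted at the origin on the work surface. World frame = base frame: x ahead of the robot, y to its left, z up, the work surface at z = 0. Lengths are in mm, angles in rad, forces in N, time in s.
With the tool pointing down it reaches from about 400 to 850 mm from the base axis. Payload 10.4 kg.
Tool frame: the origin (TCP) lies at the centre of the arm's flange, where the gripper is bolted on; the fingertips stand 182 mm ahead of it and the grasp point (between the pads) lies 164 mm ahead of it; z points along the fingers, y is the line along which they close (so a half turn about z gives the same grasp; the last joint's range is limited). The gripper opens to 87 mm and grips with 3 to 60 N. Pads are 19 mm wide; open, the fingers measure 117 mm over their backs; the gripper's body (75 mm by 190 mm) begins 51 mm behind the grasp point.
Start: joints at [-1.238, 0.332, -0.065, 1.46, 0.022, 1.35, -0.088], TCP at [217.699, 585.867, 404.776] pointing down, gripper open.
Joint ranges: [-2.6, 2.6], [-0.5, 2.12], [-1.47, 1.34], [0.16, 2.42], [-1.27, 4.41], [0.06, 2.06], [-2.6, 2.6]. Speed limits (rad/s): [2.22, 2.22, 2.79, 2.79, 3.14, 3.14, 3.14].

### API

Orientations are given as [roll, pitch, yaw] about the fixed x, y, z axes, in that order (R = Rz(yaw) Ry(pitch) Rx(roll)).
In Python, from plant import r gives the robot as it stands. Calls block until the motion is done:
- r.goto(position, orientation): joint-space move of the TCP to a pose.
- r.line_to(position, frame=None, velocity=150, threshold=None): straight line of the TCP; frame=None keeps the orientation; velocity is the mean speed in mm/s. With threshold (N) it stops when the force on the tool has changed by that much, and returns True; else False.
- r.goto_joints(angles): joint-space move.
- r.let_go() and r.clamp(): open the fingers fully, or close them until they stop; the grip force is fixed at half the most.
- r.hold(seconds).
- r.ik(position, orientation): joint angles nearest the present ones, or None.
- r.get_state(): the state.
- r.get_image(name): name is "side" or "top"; returns (picture, depth): 420x560x3 uint8, red, green, blue; 420x560 float32, mm along the optical axis (not along the pixel's ray), 0 where there is no reading.
- r.camera_info(name): a dict with "vfov" (degrees; the focal length in pixels is half the picture's height over the tangent of half this angle, whatever the lens; pixels are square), "cx", "cy" (the principal point, pixels), "R" (3x3) and "t" (3): a world point X has camera coordinates R X + t. Camera axes: x right, y down, z forward; pixel columns grow to the right and rows downward; lengths in mm; the calibration is good to about 2 mm. A picture is of the moment at which its call begins. camera_info takes no time and is no camera call.
A pose or a line that the arm cannot do raises r.PlanningError and nothing moves.
- r.sign_off(): hands the job in; it is judged then, once.
The state is a dict: "time": time; "qpos": joint angles; "qvel": joint speeds; "joint_efforts": joint torques, N m; "tcp_pos": TCP position; "tool_rot": TCP orientation; "wrist_force": force on the tool from outside, world axes, zero at the start; "moment": the same for the moment, N m; "grip_width": opening from 0.0 (shut) to 1.0 (fully open); "gripper_force": force on a finger pad.
Only numpy, scipy, OpenCV 4.12 (cv2) and the standard library are available. Lean on these libraries where they do the work, as an engineer would, in place of code of your own. Each camera call takes 0.05 s, during which the arm holds its last target. There are 200 camera calls.

### The job

Put the three open storage tubs away in the white cradle on the wooden board: seat the large blue tub fully down in the cradle, then nest the medium yellow tub fully down inside it, then the small red tub fully down inside the yellow one. Lower each tub in rather than letting it fall from a height (the last couple of centimetres into the next tub may be a drop), and leave the bottle, key tray, lint brush and door stopper where they are.

Things in the scene. Friction and masses are not known exactly. Their poses are not given: they have to be found in the camera images.
- board: Wooden board fixed to the bench, 180 mm (x) by 260 mm (y), 8 mm thick; origin: centre of its underside, on the bench; z up. The white open-topped cradle is clamped rigidly on it, square to it, centred in its x, but anywhere from -40 to +40 mm along its y: NOT measured, different every time; find it by touch (feel for its long outer sides with closed fingertips) or by sight.
- track (a point): Centre of the board's top face, axes as the board's (the cradle slides along y before clamping). Cradle sizes: outside 144 mm (x) by 84 mm (y), inside 136 by 76 mm, walls 4 mm; rim 45 mm and inner floor 18 mm above the bench. Its long side walls face the board's +y and -y. It does not move.
- cradle_floor_level (a point): Point over the board's centre at the height of the cradle's inner floor (18 mm above the bench), NOT at the cradle's centre along y. The blue tub, seated, has its underside at this height, its length along the board's x (either way round) and 3 mm of play at each side and end.
- large: Large blue plastic tub, open-topped box, outside 130 (x) by 70 (y) by 64 mm high, walls 3, floor 4, inside 124 by 64 mm; about 0.16 kg. Grip it across its width near the rim. Starts upright on the bench. Origin: centre of underside; x along length, y across width, z up.
- medium: Medium yellow tub, open, outside 116 (x) by 60 (y) by 61 mm high, walls 3, floor 4; about 0.13 kg. Fits the blue one either way round, 4 mm play each end, 2 each side. Home: underside 4 mm above blue's; fingers outside it meet the blue rim first, so let go for the last bit; press its floor if it sticks. Starts upright on the bench. Origin: centre of underside; x along length, y across width, z up.
- small: Small red tub, open box, outside 102 (x) by 50 (y) by 58 mm high, walls 3, floor 4; about 0.10 kg. Fits the yellow one either way round, 4 mm play each end, 2 each side. Home: underside 4 mm above yellow's; fingers outside it meet the yellow rim first, so let go for the last bit. Starts upright on the bench. Origin: centre of underside; x along length, y across width, z up.
- bottle: Bystander: closed green glass bottle with a steel cap, 68 mm across, 210 mm tall, standing. Origin: centre of its underside.
- key_tray: Bystander: clear plastic tray with steel keys, 120 mm (x) by 170 mm (y) by 25 mm. Origin: centre of its underside.
- lint_brush: Bystander: black lint brush, 220 mm long (along its x), up to 45 mm wide, 22 mm high, lying. Origin: on the underside near mid-length.
- door_stopper: Bystander: black stepped rubber door stopper, 120 mm (x) by 42 mm by 32 mm. Origin: centre of its underside.
Not all that is in view belongs to the job. There is more than one size of the medium; the one meant has the size given above.

How it is judged:
By the outcome, as a careful person would: the job done as asked, in the order asked, and still so for the second after the job is handed in, with the robot touching nothing.
It also fails if it takes over 72 s, if anything falls off the work surface, if the arm or the gripper's body presses on something with over 40 N, if the wrist force passes 120 N, or if a joint passes its speed limit or range.

## Working session

There is one attempt and no reset: what is moved stays moved. The work goes in short steps, each a Python script; the robot and the scene stay as the last script left them, time stands still between calls to the robot, and variables do not carry over. Pictures are saved under pics/ and viewed, at most 10 in all, crops included, and the job is handed in when it is done.

```bash
ls; mkdir -p pics
python3 - <<'E'
from plant import r
import numpy as np, cv2
for n in ("top","side"):
    im,d=r.get_image(n); np.savez(f"pics/{n}0.npz",im=im,d=d)
    cv2.imwrite(f"pics/{n}0.png",im[:,:,::-1])
    print(n,r.camera_info(n),(d>0).mean())
s=r.get_state(); print({k:np.round(v,3) for k,v in s.items()})
E
```

```text
pics
top {'vfov': 56.30993376842975, 'cx': 280.9764430137761, 'cy': 211.69933821808684, 'R': array([[ 0.02541877, -0.99960107,  0.01231243],
       [-0.99517404, -0.02647004, -0.09448797],
       [ 0.09477619, -0.00985124, -0.99544986]]), 't': array([ -48.98862193,  550.1998538 , 1156.96801284])} 0.9957482993197279
side {'vfov': 53.74021780916529, 'cx': 275.9292117545357, 'cy': 209.96548580978052, 'R': array([[ 0.98934709, -0.14546481, -0.00568526],
       [-0.09453271, -0.61226378, -0.78498193],
       [ 0.11070637,  0.77715704, -0.61949257]]), 't': array([-533.10324839,   82.91270545, 1302.00017227])} 0.9960289115646258
{'time': np.float64(0.1), 'qpos': array([-1.238,  0.333, -0.065,  1.461,  0.022,  1.35 , -0.089]), 'qvel': array([-0.   , -0.001, -0.   , -0.002,  0.002,  0.002, -0.   ]), 'joint_efforts': array([ 1.0000e-03, -6.2455e+01,  2.5000e-02, -3.9072e+01, -6.2000e-02,
        3.7000e-02,  0.0000e+00]), 'tcp_pos': array([217.656, 585.755, 404.048]), 'tool_rot': array([-3.14 ,  0.   ,  2.786]), 'wrist_force': array([-0.392, -0.312, -0.049]), 'moment': array([-0.057, -0.009,  0.002]), 'gripper_force': np.float64(0.0), 'grip_width': np.float64(1.005)}
```

View pics/top0.png

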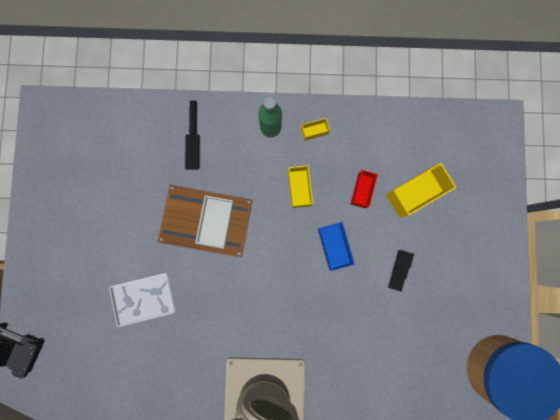

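View pics/side0.png

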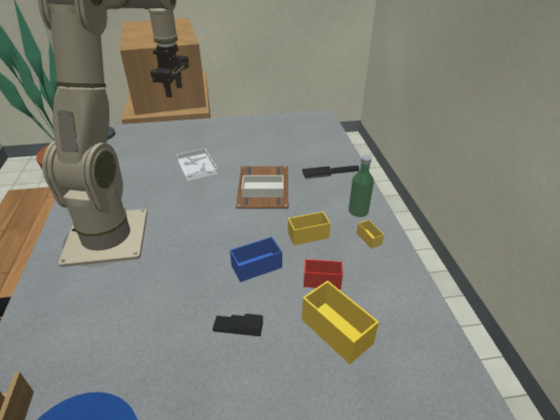

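The top view shows the cradle on the board at (214,222), the blue tub at (337,246) and the red tub at (364,189). There are three yellow tubs, at (315,129), (300,187) and (421,190). I'll measure their sizes and enlarge the candidates.

```bash
cat > h.py <<'E'
import numpy as np, cv2
from plant import r
def cam(n):
    c=r.camera_info(n); return 210/np.tan(np.radians(c["vfov"]/2)),c["cx"],c["cy"],np.array(c["R"]),np.array(c["t"])
def world(n,d):
    f,cx,cy,R,t=cam(n); v,u=np.mgrid[:420,:560]
    P=np.stack([(u-cx)/f*d,(v-cy)/f*d,d],-1); return (P-t)@R
def ray(n,uv,z):
    f,cx,cy,R,t=cam(n); uv=np.atleast_2d(uv).astype(float)
    D=np.c_[(uv-[cx,cy])/f,np.ones(len(uv))]@R; C=-R.T@t
    return C+D*((z-C[2])/D[:,2])[:,None]
HSV={"blue":((100,120,40),(130,255,255)),"yellow":((20,150,80),(33,255,255)),"red":((0,150,60),(8,255,255)),"white":((0,0,150),(180,40,255)),"brown":((5,70,50),(19,255,220))}
def mask(im,c):
    return cv2.inRange(cv2.cvtColor(im,cv2.COLOR_RGB2HSV),*[np.array(x) for x in HSV[c]])
def rect(p):
    (c,s,a)=cv2.minAreaRect(p.astype(np.float32)); 
    if s[0]<s[1]: s=s[::-1]; a+=90
    return np.round(c,1),np.round(s,1),round((a+90)%180-90,1)
def blobs(n,im,d,c,amin=100):
    W=world(n,d); k,l,st,ce=cv2.connectedComponentsWithStats(mask(im,c))
    for i in range(1,k):
        if st[i,4]<amin: continue
        P=W[(l==i)&(d>0)]; zt=np.percentile(P[:,2],97)
        yield ce[i],zt,P,(l==i)
E
python3 - <<'E'
from h import *
for n in("top","side"):
    z=np.load(f"pics/{n}0.npz"); im,d=z["im"],z["d"]
    for c in HSV:
        for ce,zt,P,m in blobs(n,im,d,c):
            if not(100<P[:,0].mean()<1000 and abs(P[:,1].mean())<700) or zt>120: continue
            print(n,c,ce.round(),"ztop",zt.round(1),"rim",*rect(P[P[:,2]>zt-6][:,:2]),"all",*rect(P[:,:2]),len(P))
z=np.load("pics/top0.npz")["im"]
cv2.imwrite("pics/crop1.png",cv2.resize(z[100:280,150:460,::-1],None,fx=2.5,fy=2.5,interpolation=cv2.INTER_CUBIC))
E
```

```text
top blue [336. 246.] ztop 65.7 rim [ 453.1 -197.5] [128.8  70.6] 16.6 all [ 452.  -204.5] [134.9  83.8] 16.8 1166
top yellow [315. 129.] ztop 42.1 rim [ 810.4 -131.7] [79.3 40.4] -72.9 all [ 811.  -131.8] [79.6 41.8] -73.6 403
top yellow [421. 190.] ztop 87.6 rim [ 624.  -446.1] [166.   83.9] -58.7 all [ 631.3 -466.5] [208.6  92.7] -58.7 1858
top yellow [300. 186.] ztop 62.7 rim [628.  -87.8] [115.3  60.3] 7.6 all [631.7 -90.7] [122.2  67.2] 7.7 826
top red [364. 189.] ztop 59.3 rim [ 625.9 -280.8] [100.8  51. ] -14.3 all [ 625.9 -280.8] [100.8  51. ] -14.3 620
top white [214. 222.] ztop 47.0 rim [515.9 164.6] [143.6  83.7] -8.6 all [515.2 165.4] [145.5  86.8] -9.4 1308
top white [142. 299.] ztop 25.9 rim [281.5 372. ] [172.5 119.9] -75.0 all [278.1 377.5] [185.1 127.6] -74.6 2499
top brown [201. 220.] ztop 12.4 rim [520.7 196.5] [257.1 178.7] 81.2 all [520.9 197.1] [258.8 178.9] 81.3 3032
top brown [483. 360.] ztop 91.6 rim [ 137.4 -631. ] [170.7  50.2] -28.7 all [ 130.  -637.4] [188.1  69.4] -25.8 1094
side blue [256. 258.] ztop 63.6 rim [ 451.1 -199.8] [130.4  72.7] 16.3 all [ 450
[... 338 characters left out ...]
 622.2 -448.5] [164.2  87. ] -58.5 3538
side red [322. 273.] ztop 57.9 rim [ 626.  -283.9] [96.  52.2] -14.2 all [ 625.9 -283.7] [97.9 56.3] -13.1 880
side white [198. 164.] ztop 26.5 rim [278.7 371.1] [181.4 121.4] -74.9 all [312.1 403.8] [228.3 205.8] -74.9 926
side white [262. 183.] ztop 47.2 rim [513.  162.9] [141.7  89. ] -9.1 all [515.1 163.5] [145.6  91. ] -8.8 372
side white [224. 218.] ztop 3.7 rim [373.   27.8] [74.9 68.1] 2.9 all [373.   27.8] [74.9 68.1] 2.9 128
side brown [263. 194.] ztop 11.4 rim [518.8 190.1] [256.7 176.1] 81.0 all [518.3 192.2] [260.8 177. ] 80.4 724
side brown [264. 170.] ztop 11.9 rim [535.8 287.5] [100.3  63.7] -5.5 all [534.7 291.4] [100.3  69.4] -9.8 212
```

View pics/crop1.png

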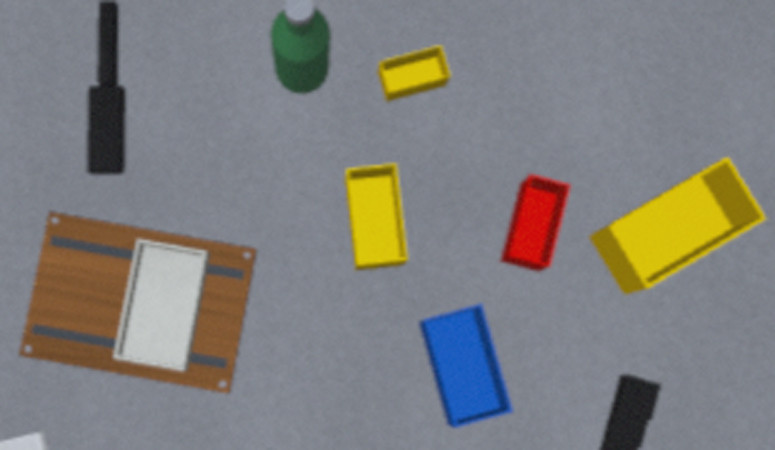

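Three yellow tubs are in view:
- (315,129): about 79x40x42 mm, too small.
- (421,190): about 166x84x87 mm, too big.
- (300,187): about 115x60x61 mm. This matches 116x60x61, so it is the medium tub, and the crop confirms it at crop pixel (376,215).

The two cameras differ by a constant 2–3 mm or so, which is calibration error, so I'll average them and touch the cradle's long sides to pin its y.

```bash
cat >> h.py <<'E'
A=np.radians
def tip(xy,zt,yaw): return [xy[0],xy[1],zt+182],[np.pi,0,yaw]
def go(xy,zt,yaw): r.goto(*tip(xy,zt,yaw))
def ln(xy,zt,v=150,th=None): return r.line_to([xy[0],xy[1],zt+182],velocity=v,threshold=th)
YB=A(-8.9); ex=np.array([np.cos(YB),np.sin(YB)]); ey=np.array([-ex[1],ex[0]])
E
python3 - <<'E'
from h import *
for nm,xy,a in(("blue",(452,-198.5),16.6),("yel",(626.8,-89.3),7.6),("red",(626,-282.3),-14.2),("cr",(514.4,163.8),-8.9)):
    for k in(0,180):
        q=r.ik(*tip(xy,60,A((a+k+180)%360-180))); print(nm,k,None if q is None else np.round(q,2))
E
```

```text
blue 0 [-0.58  0.34  1.03  2.02 -0.35  0.97 -0.65]
blue 180 [-0.59  0.35  1.06  2.02 -0.37  0.97  2.51]
yel 0 [-0.49  0.59  0.75  1.65 -0.44  1.08 -1.05]
yel 180 [-0.42  0.56  0.65  1.64 -0.37  1.07  2.04]
red 0 [-0.17  0.72  0.78  1.49 -0.53  1.16 -1.11]
red 180 [-0.1   0.67  0.67  1.48 -0.44  1.14  1.97]
cr 0 [-0.83  0.32  0.51  1.89 -0.19  0.97 -1.96]
cr 180 [-0.64  0.3   0.28  1.88 -0.1   0.97  1.1 ]
```

Run:
```python
from h import *
c=np.array([514.4,163.8]); r.clamp()
go(c+ey*78,80,YB)
out=[]
for s in(1,-1):
    if s<0: ln(c+ey*78,80,300); ln(c-ey*78,80,300)
    ln(c+s*ey*78,28,200)
    hit=ln(c+s*ey*48,28,25,4); st=r.get_state(); p=st["tcp_pos"]
    out.append((np.array(p)[:2]-c)@ey); print(s,hit,np.round(p,2),np.round(st["wrist_force"],1),out[-1],st["time"])
    ln(c+s*ey*78,28,200)
ln(c-ey*78,80,300); print("y corr",sum(out)/2,"half",(out[0]-out[1])/2); r.let_go(); print(r.get_state()["time"])
```

```text
1 True [522.23 214.36 209.79] [1.2 0.9 0.4] 51.166068103934414 4.7833
-1 True [506.36 113.54 209.63] [-0.3  0.5  0.4] -50.89597816030537 7.4667
y corr 0.1350449718145228 half 51.03102313211989
9.5917
```

Touch puts the cradle centre within 0.15 mm of the averaged camera estimate. Next I grasp blue and hover it over the cradle.

```bash
cat >> h.py <<'E'
C=np.array([514.4,163.8])+0.135*ey
def look(tag,cols):
    for n in("top","side"):
        im,d=r.get_image(n); cv2.imwrite(f"pics/{n}_{tag}.png",im[:,:,::-1]); np.savez(f"pics/{n}_{tag}.npz",im=im,d=d)
        for c in cols:
            for ce,zt,P,m in blobs(n,im,d,c):
                if not(100<P[:,0].mean()<900 and abs(P[:,1].mean())<700) or zt>250: continue
                R=rect(P[P[:,2]>zt-6][:,:2]); print(n,c,ce.round(),zt.round(1),*R,"board xy",[round(float((R[0]-C)@e),1) for e in(ex,ey)])
def st():
    s=r.get_state(); print("t",round(float(s["time"]),2),"tcp",np.round(s["tcp_pos"],2),"F",np.round(s["wrist_force"],1),"gw",round(float(s["grip_width"]),3),"gf",round(float(s["gripper_force"]),1)); return s
def pick(xy,yaw,zt,up=135):
    go(xy,100,yaw); ln(xy,zt,200); r.clamp(); st(); ln(xy,up,200)
E
python3 - <<'E'
from h import *
pick((452.1,-198.6),A(16.6),34)
go(C,100,YB); s=st(); look("blue1",["blue"])
E
```

```text
t 11.66 tcp [ 452.51 -198.69  216.84] F [-1.4  1.3  8. ] gw 0.804 gf 30.0
t 13.7 tcp [514.65 162.52 281.72] F [ 0.2  0.5 -2.9] gw 0.802 gf 30.0
top blue [218. 202.] 181.5 [543.4 125.5] [21.   3.7] -82.9 board xy [34.6, -33.5]
top blue [217. 220.] 212.2 [490.6 131.4] [12.7  1.9] 80.3 board xy [-18.5, -35.8]
top blue [523. 382.] 133.6 [ 105.6 -690.8] [197.  192.8] -2.2 board xy [-271.7, -907.7]
side blue [262. 171.] 129.3 [510.2 138.4] [125.7 117.4] -8.8 board xy [-0.2, -25.9]
side blue [ 91. 408.] 131.9 [ 112.  -624.3] [172.3  51.5] -8.5 board xy [-275.6, -841.0]
```

View pics/side_blue1.png

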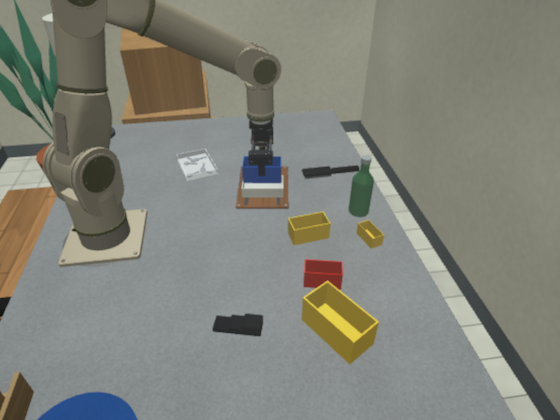

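Blue is held level over the cradle at (262,170) and lines up in x. I'll lower it with a force guard.

Run:
```python
from h import *
ln(C,86,150); r.hold(.3); s=st(); e=C-s["tcp_pos"][:2]; print("err",e@ex,e@ey)
ln(C+e,86,50); st()
hit=ln(C+e,49,35,8); s=st(); e2=s["tcp_pos"][:2]-C; print(hit,"underside",s["tcp_pos"][2]-216.84, e2@ex,e2@ey)
```

```text
t 14.35 tcp [514.56 163.94 268.41] F [ 0.1 -0.2 -1.3] gw 0.804 gf 30.0
err -0.13386311234738282 -0.030845173975422475
t 14.6 tcp [514.27 163.95 268.07] F [ 0.3 -0.8 -2.1] gw 0.804 gf 30.0
t 15.47 tcp [514.16 163.9  234.69] F [-1.7 -0.4  3.9] gw 0.798 gf 30.0
True underside 17.85342240456177 -0.25115012896643385 -0.07094085817370469
```

Blue is seated, with its underside at 17.9 mm. Release it and check, then pick yellow.

Run:
```python
from h import *
r.let_go(); ln(C,130,200)
go((626.8,-89.3),100,A(7.6)); look("blue2",["blue","white"])
pick((626.8,-89.3),A(7.6),46,160); st()
```

```text
top blue [212. 221.] 82.1 [514.5 164.7] [127.8  69.5] -8.7 board xy [-0.0, 0.8]
top blue [523. 382.] 133.6 [ 105.9 -691. ] [197.4 191.4] -1.5 board xy [-271.3, -907.8]
top white [269. 102.] 213.0 [821.4   5.2] [28.1 27.2] 37.3 board xy [327.8, -109.3]
top white [219. 224.] 48.4 [516.  163.9] [143.8  82.2] -8.8 board xy [1.6, 0.2]
top white [142. 299.] 25.8 [281.5 372. ] [172.5 119.9] -74.9 board xy [-262.3, 169.5]
side blue [262. 177.] 81.8 [513.6 163.1] [126.7  76.1] -8.9 board xy [-0.7, -1.0]
side blue [ 91. 408.] 131.8 [ 111.8 -624.1] [172.8  51.9] -8.7 board xy [-275.9, -840.8]
side white [218. 136.] 4.5 [373.3 603.8] [124.2  95.6] 72.8 board xy [-207.5, 412.7]
side white [196. 160.] 24.1 [279.4 370.7] [186.2 122.1] -74.6 board xy [-264.2, 167.9]
side white [222. 188.] 3.6 [370.3 203.7] [161.6 110.6] 84.4 board xy [-148.5, 17.0]
side white [205. 220.] 3.5 [304.1  27.3] [429.4 295.7] -26.2 board xy [-186.6, -167.5]
side white [341. 207.] 2.8 [762.   40.6] [99.7 65.9] 76.0 board xy [263.7, -83.5]
side white [356. 253.] 3.1 [ 756.5 -183.6] [92.3 44.8] 86.4 board xy [292.9, -305.9]
side white [228. 264.] 2.9 [ 372.4 -182.8] [157.7 120. ] 85.9 board xy [-86.7, -364.5]
side white [157. 294.] 2.6 [ 182.5 -259.9] [82.2 80. ] -35.1 board xy [-262.4, -470.1]
side white [246. 304.] 2.6 [ 413.6 -325.3] [184.9  90.1] 11.7 board xy [-23.9, -498.9]
side white [288. 319.] 2.2 [ 512.  -401.5] [100.3  40.6] 75.4 board xy [85.1, -559.0]
t 19.09 tcp [626.93 -89.31 228.47] F [-0.4  0.2  4.9] gw 0.687 gf 30.0
t 19.81 tcp [626.43 -89.05 340.6 ] F [-0.8 -0.  -1. ] gw 0.687 gf 30.0
```

Blue sits at rim 82 mm, centred to within about 0.4 mm. Now yellow goes in.

Run:
```python
from h import *
T=C-0.25*ex; H=46.5+90
go(T,H,YB); r.hold(.25); s=st(); e=T-s["tcp_pos"][:2]; print("err",e@ex,e@ey)
ln(T+e,H,50); look("yel1",["yellow"])
hit=ln(T+e,84,45,8); s=st(); e2=s["tcp_pos"][:2]-T; print(hit,"underside",s["tcp_pos"][2]-228.47, e2@ex,e2@ey)
```

```text
t 21.13 tcp [514.67 162.99 318.52] F [ 0.3  0.2 -0.9] gw 0.687 gf 30.0
err -0.6412132090727375 0.8910010315864905
top yellow [315. 129.] 43.4 [ 810.9 -131.7] [79.2 40.8] -73.3 board xy [338.6, -246.2]
top yellow [421. 190.] 87.6 [ 624.3 -446.4] [165.6  83.7] -58.6 board xy [203.0, -586.0]
top yellow [215. 202.] 230.2 [542.5 123.6] [18.3  4.3] -76.1 board xy [34.0, -35.5]
side yellow [262. 165.] 151.2 [513.2 159.9] [106.1  67.9] -8.4 board xy [-0.6, -4.2]
side yellow [372. 234.] 41.2 [ 807.8 -134.3] [80.1 42.2] -72.2 board xy [336.0, -249.3]
side yellow [339. 321.] 86.2 [ 621.9 -448. ] [164.9  86.1] -58.8 board xy [200.9, -587.9]
t 22.8 tcp [513.81 164.99 266.31] F [ 0.5 -0.  -1.2] gw 0.686 gf 30.0
False underside 37.84408876494476 -0.5127079852221095 0.946794561259293
```

Run:
```python
from h import *
T=C-0.25*ex
ln(T,84,30); r.hold(.2); s=st(); e2=s["tcp_pos"][:2]-T; print(e2@ex,e2@ey)
r.let_go(); r.hold(.2); ln(T,160,200)
go((626,-282.3),100,A(-14.2)); look("yel2",["yellow","blue","red"]); st()
```

```text
t 23.25 tcp [514.17 163.98 266.02] F [-0.2 -0.3 -1.8] gw 0.692 gf 30.0
-0.005170384129610415 0.010489086896154015
top yellow [315. 129.] 42.4 [ 810.6 -131.8] [79.8 40.4] -73.2 board xy [338.4, -246.4]
top yellow [428. 192.] 87.7 [ 606.1 -453.6] [189.1  73.3] -47.8 board xy [186.1, -595.9]
top yellow [212. 221.] 84.4 [514.7 164.1] [115.   58.5] -9.0 board xy [0.2, 0.2]
top blue [219. 227.] 84.1 [514.1 164.3] [128.   69.1] -9.2 board xy [-0.4, 0.3]
top blue [523. 382.] 133.5 [ 106.  -690.4] [196.6 194.4] -0.5 board xy [-271.3, -907.2]
side yellow [262. 173.] 78.5 [518.1 191.7] [105.8  10.7] -11.0 board xy [-0.7, 28.0]
side yellow [370. 234.] 41.1 [ 808.5 -134.2] [80.7 43.6] -70.9 board xy [336.7, -249.0]
side yellow [339. 321.] 85.9 [ 622.8 -447.7] [166.3  88. ] -58.5 board xy [201.7, -587.5]
side blue [261. 182.] 78.4 [507.2 130.2] [122.3  10.5] -7.2 board xy [-1.9, -34.4]
side blue [ 91. 408.] 131.8 [ 111.8 -624.5] [172.7  51. ] -8.8 board xy [-275.8, -841.2]
side red [322. 273.] 58.1 [ 623.1 -294.4] [95.3 75.5] -15.1 board xy [178.3, -436.0]
t 26.56 tcp [ 626.68 -280.78  282.2 ] F [ 0.4  0.9 -0.3] gw 1.003 gf 0.0
```

View pics/side_yel2.png

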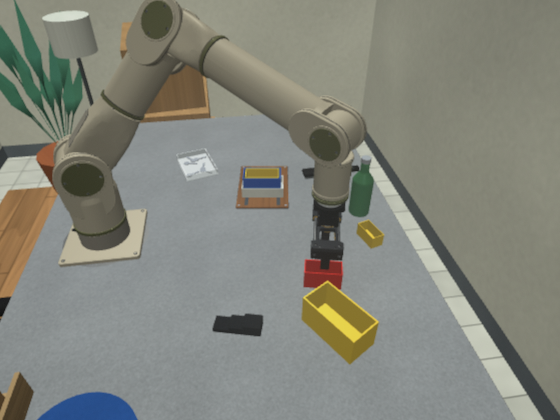

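Yellow is nested at (262,173), with only its rim line above blue. I'll check its floor depth and pick red, shifting the approach 4 mm away from the big yellow tub.

Run:
```python
from h import *
z=np.load("pics/top_yel2.npz"); W=world("top",z["d"]); l=(W[...,:2]-C); m=(abs(l@ex)<35)&(abs(l@ey)<12)
print("yellow floor z",np.median(W[m][:,2]))
a=A(-14.2); sh=4*np.array([-np.sin(a),np.cos(a)]); X=np.array([626,-282.3])+sh
ln(X,100,100); pick(X,a,43.5,160)
T=C-0.05*ex; H=44+90
go(T,H,YB); r.hold(.3); ln(T,H-2,50); r.hold(.2); s=st(); e=s["tcp_pos"][:2]-T; print("err",e@ex,e@ey); look("red1",["red"])
```

```text
yellow floor z 26.035579805926503
t 28.21 tcp [ 626.93 -278.74  225.8 ] F [-0.7 -1.6  2.8] gw 0.568 gf 30.0
t 31.37 tcp [514.38 163.96 314.03] F [-0.5  0.5 -1.6] gw 0.57 gf 30.0
err 0.0054192552082674116 0.021591158173709084
side red [262. 166.] 146.3 [510.4 137.7] [128.6  58.8] 24.8 board xy [0.1, -26.5]
```

Run:
```python
from h import *
T=C-0.05*ex
hit=ln(T,84,45,8); s=st(); print(hit,"underside",s["tcp_pos"][2]-225.8)
if not hit:
    r.hold(.2); r.let_go(); r.hold(.2); ln(T,160,200)
    go((480,-150),180,YB); look("red2",["red","yellow","blue"]); st()
    z=np.load("pics/top_red2.npz"); W=world("top",z["d"]); l=(W[...,:2]-C); m=(abs(l@ex)<32)&(abs(l@ey)<10)
    print("red floor z",np.median(W[m][:,2]))
    im=z["im"]; cv2.imwrite("pics/crop2.png",cv2.resize(im[170:270,140:270,::-1],None,fx=5,fy=5,interpolation=cv2.INTER_CUBIC))
```

```text
t 32.68 tcp [514.49 163.97 266.25] F [-0.5 -0.4 -0.9] gw 0.573 gf 30.0
False underside 40.44717873955801
top red [212. 221.] 84.9 [515.4 163.2] [98.3 47.6] -8.9 board xy [1.1, -0.6]
top yellow [315. 129.] 42.3 [ 811.1 -131.5] [79.  40.7] -72.7 board xy [338.8, -246.0]
top yellow [421. 190.] 87.5 [ 624.6 -447.1] [166.6  84.1] -58.6 board xy [203.4, -586.6]
top yellow [212. 221.] 87.1 [514.7 163.5] [114.7  57.9] -8.7 board xy [0.3, -0.4]
top blue [218. 224.] 84.3 [514.1 164.2] [128.1  69.6] -8.5 board xy [-0.4, 0.2]
top blue [523. 382.] 133.4 [ 105.4 -691.1] [196.2 192. ] -2.3 board xy [-271.8, -908.0]
side yellow [372. 234.] 41.9 [ 807.6 -134.9] [78.1 43.1] -70.8 board xy [335.9, -249.9]
side yellow [339. 321.] 85.9 [ 622.8 -449.4] [162.4  86.2] -57.8 board xy [202.0, -589.2]
side blue [ 91. 408.] 131.9 [ 112.4 -624.5] [172.8  52.5] -9.0 board xy [-275.2, -841.1]
t 35.83 tcp [ 480.67 -148.33  361.8 ] F [ 0.6 -0.2 -0.3] gw 0.998 gf 0.0
red floor z 30.393676694179327
```

View pics/crop2.png

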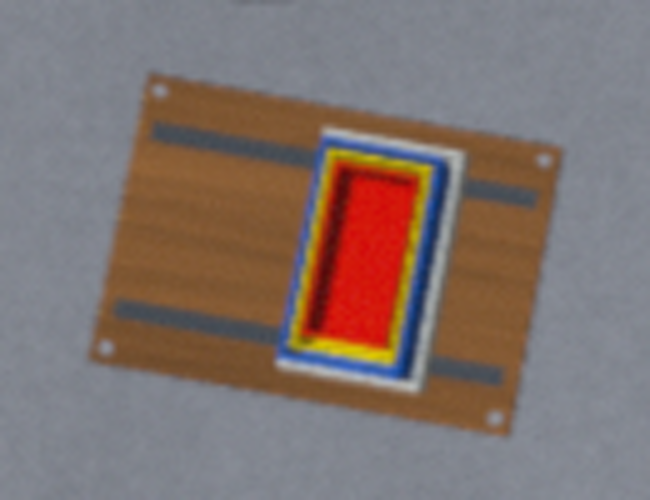

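The crop shows red inside yellow inside blue inside the cradle, around (370,260). Red's floor reads 30.4 mm against a nominal 30. I'll do a quick level check and then hand in.

Run:
```python
from h import *
z=np.load("pics/top_red2.npz"); W=world("top",z["d"]); l=W[...,:2]-C; x,y=l@ex,l@ey
m=(abs(x)<38)&(abs(y)<14)&(W[...,2]<45)
k=np.linalg.lstsq(np.c_[x[m],y[m],np.ones(m.sum())],W[m][:,2],rcond=None)[0]
print("slope mm over length/width",k[0]*100,k[1]*50,"z",k[2])
if abs(k[0]*100)<3 and abs(k[1]*50)<3: print(r.sign_off())
```

```text
slope mm over length/width 0.9156566779212872 0.43324626376775033 z 30.23624889932109
the job is handed in; nothing more can be done
None
```

The blue, yellow and red tubs are nested fully down in the cradle, in the order asked, and the job was handed in at about 36 s, with the bottle, key tray, lint brush and door stopper left alone.

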